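Park the guide roller at the top of its gutter

ROBOT

A 7-joint arm with a two-finger parallel gripper is mounted at the origin on a cart in front of the work surface, level with it; the furniture and walls round the work are solid. World frame = base frame: x ahead of the robot, y to its left, z up, the work surface at z = 0. Lengths are in m, angles in rad, forces in N, time in s.
With the tool pointing down it reaches from about 0.4 to 0.85 m from the base axis. Payload 10.4 kg.
Tool frame: the origin (TCP) lies between the finger pads; the fingertips stand 8 mm ahead of it and the grasp point (between the pads) lies 11 mm behind it (r.tcp_to_tips is the distance from the TCP to the fingertips, in m); z points along the fingers, y is the line along which they close (so a half turn about z gives the same grasp; the last joint's range is limited). The gripper opens to 85 mm and grips with 20 to 120 N. Pads are 22 mm wide; open, the fingers measure 114 mm over their backs; the gripper's body (76 mm by 85 mm) begins 54 mm behind the grasp point. The pads swing forward as they close: fully open they stand 13 mm farther back than shut.
Start: joints at [-1.331, 0.332, -0.065, 1.46, 0.022, 1.35, -0.088], TCP at [0.162, 0.604, 0.239] pointing down, gripper open.
Joint ranges: [-2.6, 2.6], [-0.5, 2.12], [-1.47, 1.34], [0.16, 2.42], [-1.27, 4.41], [0.06, 2.06], [-2.6, 2.6]. Speed limits (rad/s): [2.22, 2.22, 2.79, 2.79, 3.14, 3.14, 3.14].

INTERFACE

Orientations are given as a rotation vector (axis times angle).
In Python, from rig import r, cams gives the robot as it stands.
- The arm moves only by the tool play_rows, never from a script. Its argument "series" is a list of rows, each an object with "dp": the shift along the world's x, y, z as a fraction of full scale, a list of three; "angular": the turn, a rotation vector about the world's x, y, z as a fraction of full scale, a list of three; "gripper": the gripper's target within -1 to 1 (shut at 1, half-way at 0, fully open at -1). In form: [{"dp": [x, y, z], "angular": [ax, ay, az], "gripper": gripper}, ...]. A call has 1 to 20 rows; each row shifts and turns the commanded pose from where the row before left it; what a row does not reach is not made up. Full scale, the value 1, is 2.5 cm for a shift and 5 degrees for a turn. A row lasts 1/12 s, in which the tool goes at most 41.7 mm and 7.16 degrees, less where a joint would pass 70% of its speed; a pose out of reach is approached as far as the arm can. A call with a number of a shift or a turn outside -1 to 1 is refused whole. A call with a gripper value outside its range is refused whole. The fingers move at their own pace and stop on an object; "force" is the grip in N (left out, the last holds). Time passes only in rows, so rows that do not move let the fingers close. It gives the time, the measured TCP pose, the force, the opening and the grip force at its end, in the units of the state.
- r.state(): the state, without advancing time (a new reading comes with each control period).
- cams.read_camera(name): name is "side" or "top"; returns (picture, depth): 384x512x3 uint8, red, green, blue; 384x512 float32, m along the optical axis (not along the pixel's ray), 0 where there is no reading.
- cams.get_calibration(name): a dict with "intrinsics" (3x3 intrinsics, pixels), "R" (3x3) and "t" (3): a world point X has camera coordinates R X + t. Camera axes: x right, y down, z forward; pixel columns grow to the right and rows downward; lengths in m; the calibration is good to about 2 mm. A picture is of the moment at which its call begins. get_calibration takes no time and is no camera call.
- r.finish_job(): hands the job in; it is judged then, once.
Trained networks look in the newest picture that a camera, given by its name, has taken for a name from the list of things; names that differ only in an ending like _2 or _b are one class to them, and where a whole thing is asked for, a point or a joint stands for the part that bears it (a point fixed in the world has none). Each returns a list of dicts, best first, with "p" (0 to 1); they miss things now and then, are a little off and sometimes report something else, mostly with a low value. They report only what shows in the picture. A call takes as long as a camera call. They do not tell look-alikes from the thing itself.
- cams.boxes_of(camera, name): "centre" ([row, column] in pixels, amid what is visible of it).
- cams.masks_of(camera, name): "region" (384x512 bool, what is visible of it) and "centre" ([row, column] in pixels, amid what is visible of it).
The state is a dict: "time": time; "joint_pos": joint angles; "dq": joint speeds; "tau": joint torques, N m; "eef_pos": TCP position; "tool_rot": TCP orientation; "wrist_force": force on the tool from outside, world axes, zero at the start; "wrist_torque": the same for the moment, N m; "width": opening from 0.0 (shut) to 1.0 (fully open); "gripper_force": force on a finger pad.
Only numpy, scipy, OpenCV 4.12 (cv2) and the standard library are available. Lean on these libraries where they do the work, as an engineer would, in place of code of your own. Each camera call takes 0.05 s, during which the arm holds its last target. There are 200 camera calls.

TASK

Push the aluminium roller up the sloped steel gutter with the fingertips, slowly and steadily, over the crest so that it comes to rest in the dip against the black stop and cannot roll back; do not flick it or let it run back down. Then push the red latch tab all the way in, so that its bar closes behind the roller. Only push: do not pinch or lift anything, leave the nozzle, the ring cutter and the mug alone, and finish clear of everything.

Things in the scene. Friction and masses are not known exactly. Their poses are not given: they have to be found in the camera images.
- roller: polished aluminium roller with black end caps, a loose cylinder 50 mm in diameter, 66 mm long, 0.2 to 0.4 kg, lying across the gutter; slides or rolls easily. Origin on its axis at mid-length (turns as it rolls: ignore its orientation). It starts at the low end against the low lip, axis 25 mm above the floor; a finger coming straight down fits behind it, over the lip.
- gutter: polished steel gutter, fixed, 310 x 90 mm. Origin on the table under its middle; +x uphill, z up, latch on the +y side. Inner width 70; walls 3 thick, only 10 above the floor. In its frame (mm): floor rises from x -140, z 24 to the crest at x 72, z 50, then dips to x 130, z 40. Low lip x -146 to -140, top z 33. Black stop plate with rubber pad: face at x 130, top z 78.
- ramp (a point): point on the gutter floor at its low end, mid-width; local x runs uphill along the rising floor (7 degrees), z square to it, y as the gutter's. The roller's axis is at z 25 mm of this frame while it lies on the rising floor, and at z 15 mm when in the dip.
- seat (a point): where the roller's centre is when it rests in the dip against the stop (105 mm uphill of the gutter's origin, 69.5 mm above the table). Axes as the gutter's.
- latch (a joint): slide of the latch bar across the gutter, m: 0 = fully drawn out (gutter clear), 0.055 = fully in (bar across the gutter just behind a seated roller). It grows as the tab is pushed towards the gutter (local -y of the gutter). Stays where it is left; about 2 N of friction.
- latch_tab (a point): centre of the outer (gutter +y) face of the red tab, the face to push. Tab: 30 mm along the gutter, 62 to 106 mm above the table, 12 mm thick; on a 9 mm square bar (64 to 73 mm up) in an aluminium guide 80 mm high beside the gutter. The point moves with it: 70 mm uphill of the gutter's origin, 140 mm to its +y side when fully out, 85 mm when in.
- nozzle_1: bystander: steel piping nozzle, cone 27 mm across and 36 mm high, loose beside the gutter; origin under its centre.
- ring_cutter_1: bystander: steel ring cutter, 67 mm across and 28 mm high, loose beside the gutter; origin under its centre.
- mug_purple: bystander: purple mug, 82 mm across, 112 mm with its handle, 89 mm high, loose beside the gutter; origin near the centre of its underside.
Mind the look-alikes: they are no part of the job. Of the things like the roller, leave any that is purple or yellow; of the rest the larger one is meant.

How it is judged:
By the outcome, as a careful person would: the job done as asked, in the order asked, and still so for the second after the job is handed in, with the robot touching nothing.
It also fails if it takes over 45 s, if anything falls off the work surface, if the arm or the gripper's body presses on something with over 40 N, if the wrist force passes 120 N, or if a joint passes its speed limit or range.

## Working session

There is one attempt and no reset: what is moved stays moved. The work goes in short steps, Python scripts to look and compute and a tool call to move; the robot and the scene stay as the last step left them, time stands still between calls to the robot, and variables do not carry over. Pictures are saved under pics/ and viewed, at most 10 in all, crops included, and the job is handed in when it is done.

Besides the shell and the picture viewer there is one more tool, called after "Emit:" as name(argument=value, ...), one argument or row to a line, values as JSON. play_rows: Moves the arm, as the interface text tells. Shift numbers are shares of 2.5 cm and turn numbers shares of 5 degrees, none past 1 either way. Its arguments: {"type":"object","properties":{"series":{"type":"array"},"force":{"type":"number"}},"required":["series"]}

```bash
mkdir -p pics; cat > h.py <<'E'
import numpy as np, cv2
from rig import r, cams
def cloud(name, depth):
    c=cams.get_calibration(name);K=np.array(c["intrinsics"]);R=np.array(c["R"]);t=np.array(c["t"])
    v,u=np.mgrid[0:384,0:512]
    P=np.stack([(u-K[0,2])/K[0,0]*depth,(v-K[1,2])/K[1,1]*depth,depth],-1)
    return (P-t)@R
E
python3 - <<'E'
from h import *
ims=[]
for n in ["top","side"]:
    im,d=cams.read_camera(n); np.savez(f"{n}0.npz",im=im,d=d)
    W=cloud(n,d); ims.append(im)
    for k in ["roller","gutter","latch_tab","latch","nozzle_1","ring_cutter_1","mug_purple"]:
        for m in cams.masks_of(n,k):
            g=m["region"]&(d>0)
            p=W[g]
            print(n,k,round(m["p"],2),np.round(m["centre"]),g.sum(),np.round(np.median(p,0),3) if len(p) else "", np.round(p.min(0),3) if len(p) else "",np.round(p.max(0),3) if len(p) else "")
    cv2.imwrite(f"pics/{n}0.png",cv2.resize(im[:,:,::-1],(768,576)))
s=r.state();print(s["time"],s["eef_pos"],s["tool_rot"],s["width"],r.tcp_to_tips)
E
```

```text
top roller 0.86 [250. 288.] 380 [ 0.468 -0.081  0.035] [ 0.445 -0.107  0.022] [ 0.492 -0.056  0.043]
top roller 0.84 [156. 339.] 740 [ 0.674 -0.201  0.046] [ 0.642 -0.233 -0.   ] [ 0.714 -0.176  0.056]
top roller 0.76 [193. 268.] 787 [ 0.589 -0.04   0.072] [ 0.557 -0.071 -0.004] [ 0.642 -0.014  0.081]
top roller 0.53 [207. 324.] 345 [ 0.568 -0.164  0.032] [ 0.55  -0.191  0.005] [ 0.589 -0.141  0.039]
top gutter 0.69 [198. 196.] 5429 [0.593 0.114 0.042] [ 0.472 -0.076 -0.005] [0.668 0.242 0.11 ]
top latch_tab 0.65 [239. 168.] 273 [0.489 0.161 0.075] [ 0.472  0.149 -0.004] [0.541 0.201 0.11 ]
top latch 0.61 [241. 166.] 224 [0.489 0.16  0.076] [ 0.472  0.149 -0.001] [0.541 0.183 0.11 ]
top nozzle_1 0.59 [236. 249.] 126 [ 0.499 -0.003  0.011] [ 0.488 -0.016 -0.004] [0.515 0.008 0.038]
top ring_cutter_1 0.66 [153. 234.] 220 [0.707 0.033 0.017] [ 0.68   0.004 -0.005] [0.745 0.066 0.031]
top ring_cutter_1 0.27 [193. 195.] 5291 [0.594 0.112 0.042] [ 0.472 -0.076 -0.004] [0.665 0.24  0.11 ]
top mug_purple 0.82 [126. 169.] 1516 [0.754 0.173 0.038] [ 0.697  0.127 -0.004] [0.82  0.213 0.093]
sid
[... 603 characters left out ...]
tch 0.68 [174. 166.] 262 [0.486 0.157 0.073] [0.474 0.148 0.   ] [0.544 0.255 0.107]
side nozzle_1 0.67 [240. 202.] 175 [ 0.5   -0.008  0.013] [ 0.489 -0.016 -0.002] [0.519 0.035 0.036]
side ring_cutter_1 0.87 [196. 284.] 538 [0.716 0.034 0.015] [ 0.682  0.001 -0.001] [0.749 0.068 0.031]
side ring_cutter_1 0.28 [178. 167.] 205 [0.485 0.156 0.073] [0.474 0.148 0.064] [0.544 0.172 0.107]
side mug_purple 0.75 [157. 265.] 1451 [0.739 0.146 0.059] [ 0.699  0.126 -0.002] [0.846 0.367 0.09 ]
side mug_purple 0.42 [190. 223.] 4239 [0.588 0.106 0.04 ] [ 0.474 -0.075 -0.003] [0.705 0.356 0.107]
0.8 [0.1623747  0.60358474 0.23936825] [4.11657654e-01 3.11449696e+00 2.95192997e-04] 0.999925175707745 0.008
```

View pics/top0.png

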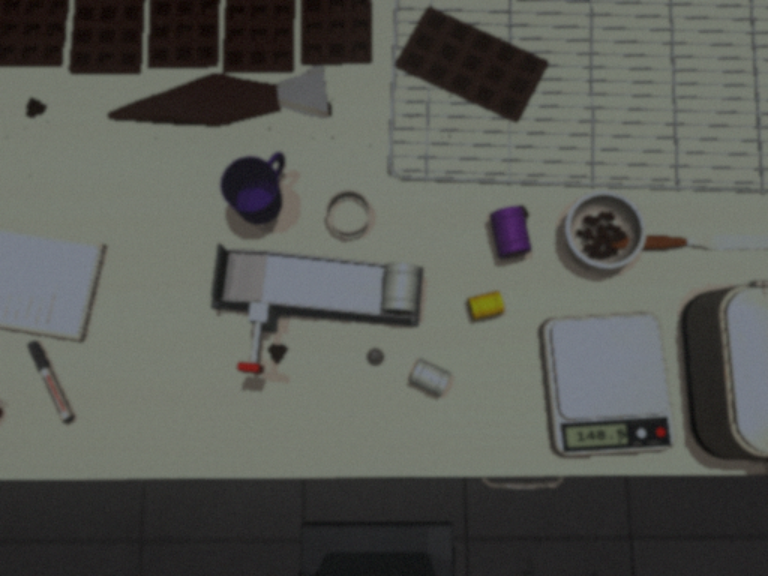

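View pics/side0.png

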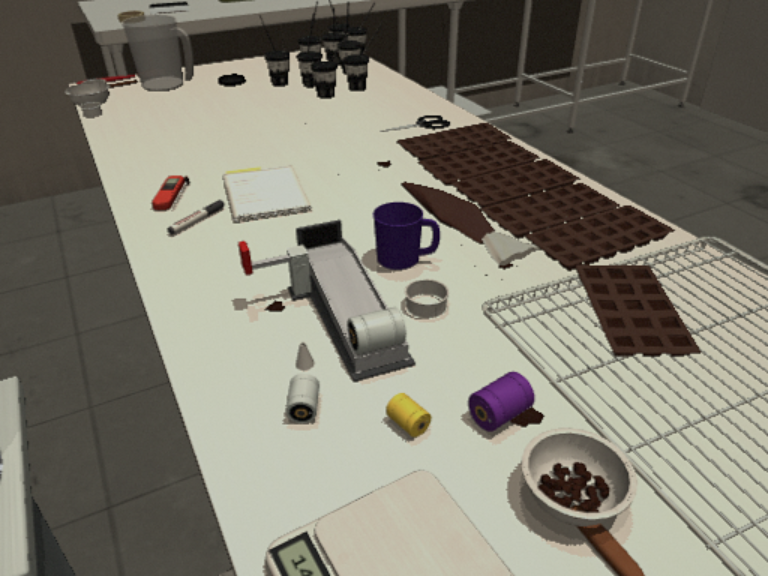

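Roller-like things (original px row, col in the top view): silver in the gutter (193,268), small silver (250,288), purple (156,339), yellow (207,324). The one in the gutter fits, being the larger of the two that are neither purple nor yellow. Uphill is roughly world +y and the latch is on the robot side. Next I'll fit the gutter pose and make a crop to confirm.

```bash
python3 - <<'E'
from h import *
from scipy.optimize import least_squares
P=[]
for n in ["top","side"]:
    z=np.load(n+"0.npz");W=cloud(n,z["d"]);w=W[z["d"]>0]
    P.append(w)
w=P[0]
# top: silhouettes z>.012 in gutter area
def inbox(w):return w[(w[:,0]>.52)&(w[:,0]<.69)&(w[:,1]>-.1)&(w[:,1]<.27)&(w[:,2]>.013)]
for i in (0,1):
    q=inbox(P[i]); 
    H=np.zeros((800,400),np.uint8)
    x0=np.array([.5,-.12]); ij=((q[:,:2]-x0)/.001).astype(int); H[ij[:,1],ij[:,0]]=255
    H=cv2.morphologyEx(H,cv2.MORPH_CLOSE,np.ones((7,7))); 
    H=cv2.morphologyEx(H,cv2.MORPH_OPEN,np.ones((45,45)))
    c=max(cv2.findContours(H,cv2.RETR_EXTERNAL,cv2.CHAIN_APPROX_NONE)[0],key=cv2.contourArea)
    (cx,cy),s,a=cv2.minAreaRect(c); print(i,"rect centre",x0+np.array([cx,cy])*.001,s,a)
# fit by floor/roller/stop height model
def model(u,v,xr,zr):
    f=np.interp(u,[-.140,.072,.130],[.024,.050,.040])
    f=np.where(u>.13,.078,f); f=np.where(u<-.14,.033,f)
    f=np.where((np.abs(v)>.035)&(u<.13),np.maximum(f, np.interp(u,[-.140,.072,.130],[.034,.060,.050])),f)
    roll=(np.abs(u-xr)<.025)&(np.abs(v)<.033)
    f=np.where(roll,zr+np.sqrt(np.maximum(0,.025**2-(u-xr)**2)),f)
    return np.where((np.abs(u)>.155)|(np.abs(v)>.045),0,f)
from scipy.optimize import differential_evolution
for i in (0,1):
    q=P[i];q=q[(q[:,0]>.54)&(q[:,0]<.67)&(q[:,1]>-.12)&(q[:,1]<.29)&(q[:,2]>-.01)&(q[:,2]<.09)]
    def cost(p):
        c,s=np.cos(p[2]),np.sin(p[2]);d=q[:,:2]-p[:2]
        u=d[:,0]*c+d[:,1]*s;v=-d[:,0]*s+d[:,1]*c
        m=~((np.abs(u-.07)<.04)&(v>.03))
        e=np.abs(q[:,2]-model(u,v,p[3],.05)-p[4]);return np.minimum(e,.02)[m].mean()
    o=differential_evolution(cost,[(.57,.63),(.04,.13),(1.3,1.8),(-.13,-.10),(-.006,.006)],seed=0,maxiter=150)
    p=o.x;e=np.array([np.cos(p[2]),np.sin(p[2])]);l=np.array([-e[1],e[0]])
    print(i,p,np.degrees(p[2]),o.fun,"roller",p[:2]+p[3]*e,"seat",p[:2]+.105*e,"tab",p[:2]+.07*e+.14*l,"uphill",e)
z=np.load("top0.npz");a=z["im"][175:275,240:370,::-1]
z=np.load("side0.npz");b=z["im"][200:300,180:310,::-1]
cv2.imwrite("pics/crop.png",cv2.resize(np.hstack([a,b]),None,fx=3,fy=3,interpolation=cv2.INTER_CUBIC))
E
```

```text
0 rect centre [0.60186356 0.07688701] (285.74420166015625, 78.5594253540039) 85.26255798339844
1 rect centre [0.60489305 0.09162497] (140.83023071289062, 76.34720611572266) 85.5526123046875
0 [ 6.05096135e-01  8.24015518e-02  1.47498798e+00 -1.23789150e-01
  2.30425869e-04] 84.51058608115204 0.003061623340272147 roller [ 0.59325424 -0.04081989] seat [0.61514063 0.18692001] tab [0.47243452 0.16547318] uphill [0.09566184 0.99541389]
1 [ 6.10619286e-01  8.76843987e-02  1.44796874e+00 -1.28418140e-01
 -3.48356038e-04] 82.962497567646 0.005304825828573314 roller [ 0.59488563 -0.03976626] seat [0.62348378 0.19189335] tab [0.48025035 0.17430969] uphill [0.12251898 0.99246617]
```

View pics/crop.png

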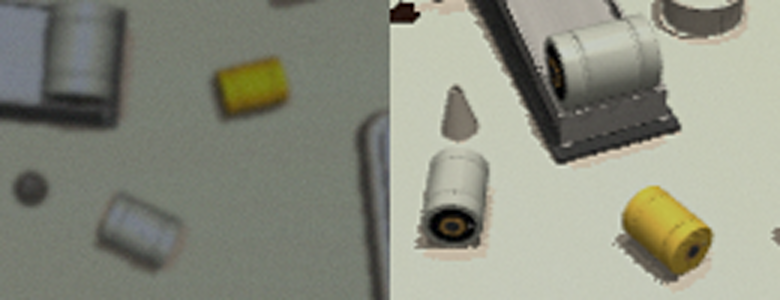

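The crop shows the larger silver roller in the gutter, at its low lip (crop px 85,50 left and 610,60 right). The loose silver one and the yellow one are smaller and lie on the table. The gutter roller is confirmed, so I'm moving behind it.

Emit:
play_rows(
  series=[
    {"dp": [0.43, -0.7, 0], "angular": [0, 0, -0.4], "gripper": 0.65},
    {"dp": [0.43, -0.7, 0], "angular": [0, 0, -0.4], "gripper": 0.65},
    {"dp": [0.43, -0.7, 0], "angular": [0, 0, -0.4], "gripper": 0.65},
    {"dp": [0.43, -0.7, 0], "angular": [0, 0, -0.4], "gripper": 0.65},
    {"dp": [0.43, -0.7, 0], "angular": [0, 0, -0.4], "gripper": 0.65},
    {"dp": [0.43, -0.7, 0], "angular": [0, 0, -0.4], "gripper": 0.65},
    {"dp": [0.43, -0.7, 0], "angular": [0, 0, -0.4], "gripper": 0.65},
    {"dp": [0.43, -0.7, 0], "angular": [0, 0, -0.4], "gripper": 0.65},
    {"dp": [0.43, -0.7, 0], "angular": [0, 0, -0.4], "gripper": 0.65},
    {"dp": [0.43, -0.7, 0], "angular": [0, 0, -0.4], "gripper": 0.65},
    {"dp": [0.43, -0.7, 0], "angular": [0, 0, -0.4], "gripper": 0.65},
    {"dp": [0.43, -0.7, 0], "angular": [0, 0, -0.4], "gripper": 0.65},
    {"dp": [0.43, -0.7, 0], "angular": [0, 0, -0.4], "gripper": 0.65},
    {"dp": [0.43, -0.7, 0], "angular": [0, 0, -0.4], "gripper": 0.65},
    {"dp": [0.43, -0.7, 0], "angular": [0, 0, -0.4], "gripper": 0.65},
    {"dp": [0.43, -0.7, 0], "angular": [0, 0, -0.4], "gripper": 0.65},
    {"dp": [0.43, -0.7, 0], "angular": [0, 0, -0.4], "gripper": 0.65},
    {"dp": [0.43, -0.7, 0], "angular": [0, 0, -0.4], "gripper": 0.65},
    {"dp": [0.43, -0.7, 0], "angular": [0, 0, -0.4], "gripper": 0.65},
    {"dp": [0.43, -0.7, 0], "angular": [0, 0, -0.4], "gripper": 0.65},
  ],
)

```text
time: 2.47
eef_pos: [0.3784, 0.2518, 0.2394]
tool_rot: [1.457, 2.783, 0.0]
wrist_force: [0.7, 0.7, 0.1]
width: 0.174
gripper_force: 0.0
```

Emit:
play_rows(
  series=[
    {"dp": [0.42, -0.69, 0], "angular": [0, 0, -0.4], "gripper": 0.65},
    {"dp": [0.42, -0.69, 0], "angular": [0, 0, -0.4], "gripper": 0.65},
    {"dp": [0.42, -0.69, 0], "angular": [0, 0, -0.4], "gripper": 0.65},
    {"dp": [0.42, -0.69, 0], "angular": [0, 0, -0.4], "gripper": 0.65},
    {"dp": [0.42, -0.69, 0], "angular": [0, 0, -0.4], "gripper": 0.65},
    {"dp": [0.42, -0.69, 0], "angular": [0, 0, -0.4], "gripper": 0.65},
    {"dp": [0.42, -0.69, 0], "angular": [0, 0, -0.4], "gripper": 0.65},
    {"dp": [0.42, -0.69, 0], "angular": [0, 0, -0.4], "gripper": 0.65},
    {"dp": [0.42, -0.69, 0], "angular": [0, 0, -0.4], "gripper": 0.65},
    {"dp": [0.42, -0.69, 0], "angular": [0, 0, -0.4], "gripper": 0.65},
    {"dp": [0.42, -0.69, 0], "angular": [0, 0, -0.4], "gripper": 0.65},
    {"dp": [0.42, -0.69, 0], "angular": [0, 0, -0.4], "gripper": 0.65},
    {"dp": [0.42, -0.69, -0.4], "angular": [0, 0, -0.4], "gripper": 0.65},
    {"dp": [0.42, -0.69, -0.4], "angular": [0, 0, -0.4], "gripper": 0.65},
    {"dp": [0.42, -0.69, -0.4], "angular": [0, 0, -0.4], "gripper": 0.65},
    {"dp": [0.42, -0.69, -0.4], "angular": [0, 0, -0.4], "gripper": 0.65},
    {"dp": [0.42, -0.69, -0.4], "angular": [0, 0, -0.4], "gripper": 0.65},
    {"dp": [0.42, -0.69, -0.4], "angular": [0, 0, -0.4], "gripper": 0.65},
    {"dp": [0.42, -0.69, -0.4], "angular": [0, 0, -0.4], "gripper": 0.65},
    {"dp": [0.42, -0.69, -0.4], "angular": [0, 0, -0.4], "gripper": 0.65},
  ],
)

```text
time: 4.13
eef_pos: [0.5882, -0.0934, 0.1586]
tool_rot: [2.32, 2.118, -0.001]
wrist_force: [0.4, 1.0, 0.2]
width: 0.175
gripper_force: 0.0
```

Emit:
play_rows(
  series=[
    {"dp": [0, 0, -0.5], "angular": [0, 0, 0], "gripper": 0.65},
    {"dp": [0, 0, -0.5], "angular": [0, 0, 0], "gripper": 0.65},
    {"dp": [0, 0, -0.5], "angular": [0, 0, 0], "gripper": 0.65},
    {"dp": [0, 0, -0.5], "angular": [0, 0, 0], "gripper": 0.65},
    {"dp": [0, 0, -0.5], "angular": [0, 0, 0], "gripper": 0.65},
    {"dp": [0, 0, -0.5], "angular": [0, 0, 0], "gripper": 0.65},
    {"dp": [0, 0, -0.5], "angular": [0, 0, 0], "gripper": 0.65},
    {"dp": [0, 0, -0.5], "angular": [0, 0, 0], "gripper": 0.65},
    {"dp": [0, 0, -0.2], "angular": [0, 0, 0], "gripper": 0.65},
    {"dp": [0, 0, 0], "angular": [0, 0, 0], "gripper": 0.65},
  ],
)

```text
time: 4.97
eef_pos: [0.5865, -0.0912, 0.0528]
tool_rot: [-2.316, -2.121, 0.003]
wrist_force: [0.1, -0.6, -0.3]
width: 0.176
gripper_force: 0.0
```

```bash
python3 - <<'E'
from h import *
im,d=cams.read_camera("side"); cv2.imwrite("pics/side1.png",cv2.resize(im[130:330,130:380,::-1],(750,600),interpolation=cv2.INTER_CUBIC))
s=r.state();print(s["eef_pos"],s["wrist_force"],r.tcp_to_tips)
E
```

```text
[ 0.58710124 -0.09145863  0.05384556] [-0.4534321   0.17884262 -0.37416831] 0.008
```

View pics/side1.png

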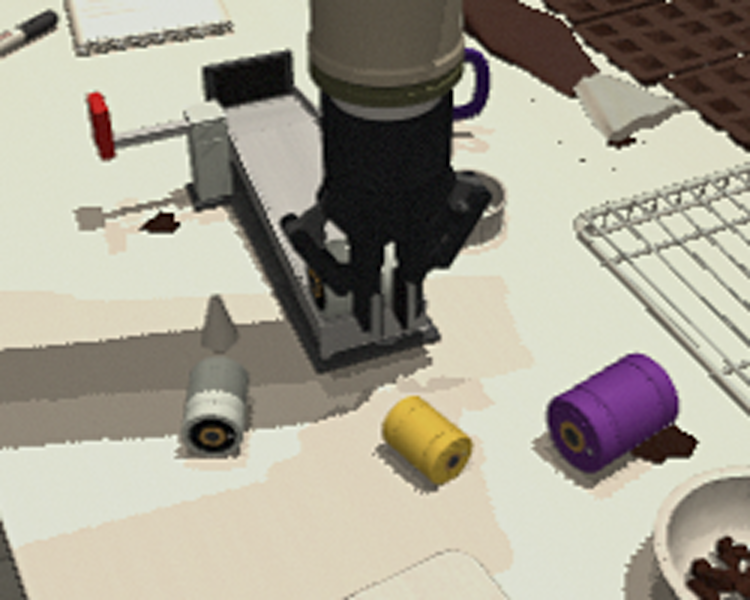

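Side crop: the fingers stand behind the roller over the low lip (px 375–420, 310), and the roller has not moved. I'm lowering a touch, then pushing slowly uphill.

Emit:
play_rows(
  series=[
    {"dp": [0, 0, -0.2], "angular": [0, 0, 0], "gripper": 0.65},
    {"dp": [0.01, 0.1, 0], "angular": [0, 0, 0], "gripper": 0.65},
    {"dp": [0.01, 0.1, 0], "angular": [0, 0, 0], "gripper": 0.65},
    {"dp": [0.01, 0.1, 0], "angular": [0, 0, 0], "gripper": 0.65},
    {"dp": [0.01, 0.1, 0], "angular": [0, 0, 0], "gripper": 0.65},
    {"dp": [0.01, 0.1, 0], "angular": [0, 0, 0], "gripper": 0.65},
    {"dp": [0.01, 0.1, 0.01], "angular": [0, 0, 0], "gripper": 0.65},
    {"dp": [0.01, 0.1, 0.01], "angular": [0, 0, 0], "gripper": 0.65},
    {"dp": [0.01, 0.1, 0.01], "angular": [0, 0, 0], "gripper": 0.65},
    {"dp": [0.01, 0.1, 0.01], "angular": [0, 0, 0], "gripper": 0.65},
    {"dp": [0.01, 0.1, 0.01], "angular": [0, 0, 0], "gripper": 0.65},
    {"dp": [0.01, 0.1, 0.01], "angular": [0, 0, 0], "gripper": 0.65},
  ],
)

```text
time: 6.02
eef_pos: [0.5901, -0.0638, 0.0509]
tool_rot: [2.317, 2.121, 0.0]
wrist_force: [-0.2, -1.6, 0.1]
width: 0.175
gripper_force: 0.6
```

Emit:
play_rows(
  series=[
    {"dp": [0.012, 0.12, 0.015], "angular": [0, 0, 0], "gripper": 0.65},
    {"dp": [0.012, 0.12, 0.015], "angular": [0, 0, 0], "gripper": 0.65},
    {"dp": [0.012, 0.12, 0.015], "angular": [0, 0, 0], "gripper": 0.65},
    {"dp": [0.012, 0.12, 0.015], "angular": [0, 0, 0], "gripper": 0.65},
    {"dp": [0.012, 0.12, 0.015], "angular": [0, 0, 0], "gripper": 0.65},
    {"dp": [0.012, 0.12, 0.015], "angular": [0, 0, 0], "gripper": 0.65},
    {"dp": [0.012, 0.12, 0.015], "angular": [0, 0, 0], "gripper": 0.65},
    {"dp": [0.012, 0.12, 0.015], "angular": [0, 0, 0], "gripper": 0.65},
    {"dp": [0.012, 0.12, 0.015], "angular": [0, 0, 0], "gripper": 0.65},
    {"dp": [0.012, 0.12, 0.015], "angular": [0, 0, 0], "gripper": 0.65},
    {"dp": [0.012, 0.12, 0.015], "angular": [0, 0, 0], "gripper": 0.65},
    {"dp": [0.012, 0.12, 0.015], "angular": [0, 0, 0], "gripper": 0.65},
    {"dp": [0.012, 0.12, 0.015], "angular": [0, 0, 0], "gripper": 0.65},
    {"dp": [0.012, 0.12, 0.015], "angular": [0, 0, 0], "gripper": 0.65},
  ],
)

```text
time: 7.18
eef_pos: [0.5943, -0.0216, 0.0561]
tool_rot: [2.317, 2.121, 0.0]
wrist_force: [0.3, -1.6, 0.9]
width: 0.178
gripper_force: 0.6
```

```bash
python3 - <<'E'
from h import *
im,d=cams.read_camera("side"); cv2.imwrite("pics/side2.png",cv2.resize(im[130:290,130:330,::-1],(750,600),interpolation=cv2.INTER_CUBIC))
s=r.state();print(s["eef_pos"],s["wrist_force"])
E
```

```text
[ 0.5944412  -0.02070796  0.05613801] [0.52348364 1.47411406 0.27602145]
```

View pics/side2.png

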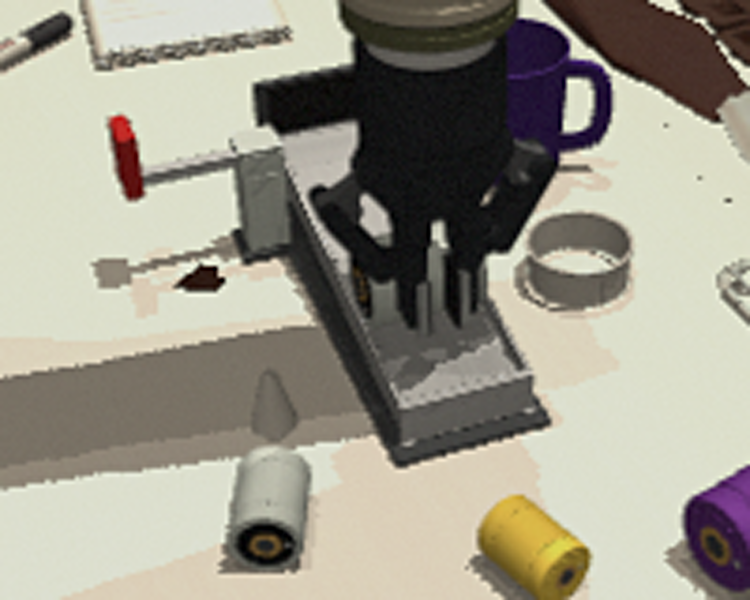

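Side crop: the roller (px 375, 290) is moving up in front of the fingers, and they are clear of the walls. Continuing.

Emit:
play_rows(
  series=[
    {"dp": [0.012, 0.12, 0.015], "angular": [0, 0, 0], "gripper": 0.65},
    {"dp": [0.012, 0.12, 0.015], "angular": [0, 0, 0], "gripper": 0.65},
    {"dp": [0.012, 0.12, 0.015], "angular": [0, 0, 0], "gripper": 0.65},
    {"dp": [0.012, 0.12, 0.015], "angular": [0, 0, 0], "gripper": 0.65},
    {"dp": [0.012, 0.12, 0.015], "angular": [0, 0, 0], "gripper": 0.65},
    {"dp": [0.012, 0.12, 0.015], "angular": [0, 0, 0], "gripper": 0.65},
    {"dp": [0.012, 0.12, 0.015], "angular": [0, 0, 0], "gripper": 0.65},
    {"dp": [0.012, 0.12, 0.015], "angular": [0, 0, 0], "gripper": 0.65},
    {"dp": [0.012, 0.12, 0.015], "angular": [0, 0, 0], "gripper": 0.65},
    {"dp": [0.012, 0.12, 0.015], "angular": [0, 0, 0], "gripper": 0.65},
    {"dp": [0.012, 0.12, 0.015], "angular": [0, 0, 0], "gripper": 0.65},
    {"dp": [0.012, 0.12, 0.015], "angular": [0, 0, 0], "gripper": 0.65},
    {"dp": [0.012, 0.12, 0.015], "angular": [0, 0, 0], "gripper": 0.65},
    {"dp": [0.012, 0.12, 0.015], "angular": [0, 0, 0], "gripper": 0.65},
    {"dp": [0.012, 0.12, 0.015], "angular": [0, 0, 0], "gripper": 0.65},
    {"dp": [0.012, 0.12, 0.015], "angular": [0, 0, 0], "gripper": 0.65},
    {"dp": [0.012, 0.12, 0.015], "angular": [0, 0, 0], "gripper": 0.65},
    {"dp": [0.012, 0.12, 0.015], "angular": [0, 0, 0], "gripper": 0.65},
    {"dp": [0.012, 0.12, 0.015], "angular": [0, 0, 0], "gripper": 0.65},
    {"dp": [0.012, 0.12, 0.015], "angular": [0, 0, 0], "gripper": 0.65},
  ],
)

```text
time: 8.9
eef_pos: [0.6003, 0.0384, 0.0636]
tool_rot: [2.317, 2.121, 0.0]
wrist_force: [-0.3, -0.9, 0.2]
width: 0.177
gripper_force: 0.6
```

Emit:
play_rows(
  series=[
    {"dp": [0.012, 0.12, 0.015], "angular": [0, 0, 0], "gripper": 0.65},
    {"dp": [0.012, 0.12, 0.015], "angular": [0, 0, 0], "gripper": 0.65},
    {"dp": [0.012, 0.12, 0.015], "angular": [0, 0, 0], "gripper": 0.65},
    {"dp": [0.012, 0.12, 0.015], "angular": [0, 0, 0], "gripper": 0.65},
    {"dp": [0.012, 0.12, 0.015], "angular": [0, 0, 0], "gripper": 0.65},
    {"dp": [0.012, 0.12, 0.015], "angular": [0, 0, 0], "gripper": 0.65},
    {"dp": [0.012, 0.12, 0.015], "angular": [0, 0, 0], "gripper": 0.65},
    {"dp": [0.012, 0.12, 0.015], "angular": [0, 0, 0], "gripper": 0.65},
    {"dp": [0.012, 0.12, 0.015], "angular": [0, 0, 0], "gripper": 0.65},
    {"dp": [0.012, 0.12, 0.015], "angular": [0, 0, 0], "gripper": 0.65},
    {"dp": [0.012, 0.12, 0.015], "angular": [0, 0, 0], "gripper": 0.65},
    {"dp": [0.012, 0.12, 0.015], "angular": [0, 0, 0], "gripper": 0.65},
    {"dp": [0.012, 0.12, 0.015], "angular": [0, 0, 0], "gripper": 0.65},
    {"dp": [0.012, 0.12, 0.015], "angular": [0, 0, 0], "gripper": 0.65},
    {"dp": [0.012, 0.12, 0.015], "angular": [0, 0, 0], "gripper": 0.65},
    {"dp": [0.012, 0.12, 0.015], "angular": [0, 0, 0], "gripper": 0.65},
    {"dp": [0.012, 0.12, 0.015], "angular": [0, 0, 0], "gripper": 0.65},
    {"dp": [0.012, 0.12, 0.015], "angular": [0, 0, 0], "gripper": 0.65},
  ],
)

```text
time: 10.4
eef_pos: [0.6057, 0.0923, 0.0704]
tool_rot: [2.317, 2.121, 0.0]
wrist_force: [-0.1, -1.3, 0.5]
width: 0.174
gripper_force: 0.6
```

Emit:
play_rows(
  series=[
    {"dp": [0.01, 0.1, 0.005], "angular": [0, 0, 0], "gripper": 0.65},
    {"dp": [0.01, 0.1, 0.005], "angular": [0, 0, 0], "gripper": 0.65},
    {"dp": [0.01, 0.1, 0.005], "angular": [0, 0, 0], "gripper": 0.65},
    {"dp": [0.01, 0.1, 0.005], "angular": [0, 0, 0], "gripper": 0.65},
    {"dp": [0.008, 0.08, 0.005], "angular": [0, 0, 0], "gripper": 0.65},
    {"dp": [0.008, 0.08, 0.005], "angular": [0, 0, 0], "gripper": 0.65},
    {"dp": [0.008, 0.08, 0], "angular": [0, 0, 0], "gripper": 0.65},
    {"dp": [0.008, 0.08, 0], "angular": [0, 0, 0], "gripper": 0.65},
    {"dp": [0.006, 0.06, 0], "angular": [0, 0, 0], "gripper": 0.65},
    {"dp": [0.006, 0.06, 0], "angular": [0, 0, 0], "gripper": 0.65},
    {"dp": [0.006, 0.06, 0], "angular": [0, 0, 0], "gripper": 0.65},
    {"dp": [0.006, 0.06, 0], "angular": [0, 0, 0], "gripper": 0.65},
    {"dp": [0.006, 0.06, 0], "angular": [0, 0, 0], "gripper": 0.65},
    {"dp": [0.006, 0.06, 0], "angular": [0, 0, 0], "gripper": 0.65},
    {"dp": [0.006, 0.06, 0], "angular": [0, 0, 0], "gripper": 0.65},
    {"dp": [0.006, 0.06, 0], "angular": [0, 0, 0], "gripper": 0.65},
    {"dp": [0.006, 0.06, 0], "angular": [0, 0, 0], "gripper": 0.65},
    {"dp": [0.006, 0.06, 0], "angular": [0, 0, 0], "gripper": 0.65},
    {"dp": [0.006, 0.06, 0], "angular": [0, 0, 0], "gripper": 0.65},
    {"dp": [0.006, 0.06, 0], "angular": [0, 0, 0], "gripper": 0.65},
  ],
)

```text
time: 12.07
eef_pos: [0.6093, 0.1282, 0.0711]
tool_rot: [2.317, 2.121, 0.0]
wrist_force: [0.2, 0.5, 0.6]
width: 0.177
gripper_force: 0.0
```

```bash
python3 - <<'E'
from h import *
im,d=cams.read_camera("side"); cv2.imwrite("pics/side3.png",cv2.resize(im[110:270,130:330,::-1],(750,600),interpolation=cv2.INTER_CUBIC))
W=cloud("side",d)
for m in cams.masks_of("side","roller"):
    g=m["region"]&(d>0);print(m["p"],m["centre"],np.median(W[g],0),W[g].min(0),W[g].max(0))
s=r.state();print(s["eef_pos"],s["wrist_force"])
E
```

```text
0.9 [266.7, 332.2] [ 0.67057868 -0.21494391  0.04069857] [ 0.6438923  -0.23440601 -0.00212039] [ 0.75235556 -0.1460253   0.05144471]
0.8 [163.3, 212.3] [0.59275608 0.16782584 0.07464131] [0.57260028 0.11297103 0.05264914] [0.63343104 0.20908751 0.13062462]
0.72 [276.7, 275.6] [ 0.56880894 -0.17408418  0.02766278] [ 0.55180303 -0.19108956 -0.00256527] [ 0.60765399 -0.1238444   0.03581055]
0.6 [262.1, 199.7] [ 0.46730508 -0.09474003  0.03204394] [ 0.44349248 -0.11162324  0.00351315] [ 0.49582474 -0.05346545  0.03955514]
[0.60930093 0.12846679 0.07106578] [ 0.40477188  0.51788388 -0.20898053]
```

View pics/side3.png

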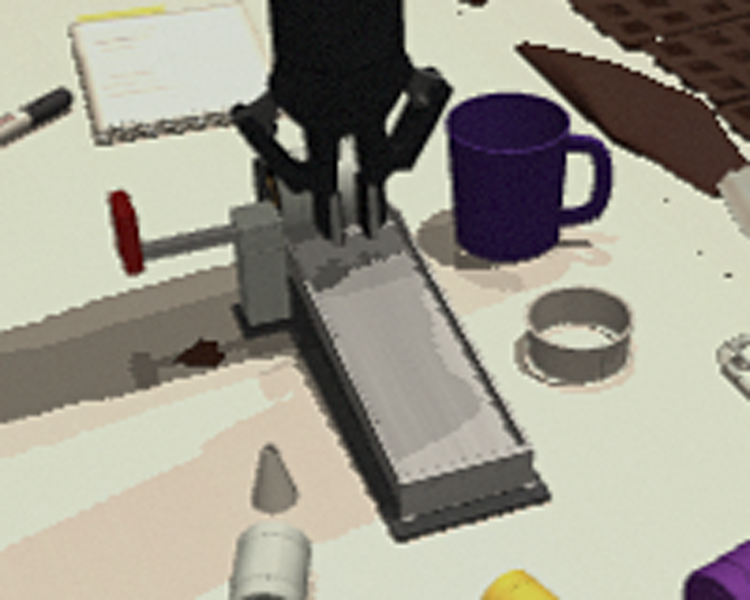

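Side crop: the roller sits ahead of the fingers over the crest (px 290, 210), with its cap against the stop side, and the fingers read no load. I'm backing off and up, then swinging round toward the tab with the gripper shut.

Emit:
play_rows(
  series=[
    {"dp": [-0.01, -0.1, 0], "angular": [0, 0, 0], "gripper": 0.65},
    {"dp": [-0.01, -0.1, 0.1], "angular": [0, 0, 0], "gripper": 0.65},
    {"dp": [0, 0, 0.4], "angular": [0, 0, 0], "gripper": 0.65},
    {"dp": [0, 0, 0.6], "angular": [0, 0, 0], "gripper": 0.65},
    {"dp": [0, 0, 0.6], "angular": [0, 0, 0], "gripper": 0.65},
    {"dp": [0, 0, 0.6], "angular": [0, 0, 0], "gripper": 0.65},
    {"dp": [0, 0, 0.6], "angular": [0, 0, 0], "gripper": 0.65},
    {"dp": [0, 0, 0.6], "angular": [0, 0, 0], "gripper": 0.65},
    {"dp": [0, 0, 0.6], "angular": [0, 0, 0], "gripper": 0.65},
  ],
)

```text
time: 12.92
eef_pos: [0.6089, 0.1227, 0.1754]
tool_rot: [2.318, 2.12, 0.001]
wrist_force: [-0.5, -0.3, 0.3]
width: 0.173
gripper_force: 0.0
```

Emit:
play_rows(
  series=[
    {"dp": [-0.4, 0.1, 0], "angular": [0, 0, 1], "gripper": 1},
    {"dp": [-0.4, 0.1, 0], "angular": [0, 0, 1], "gripper": 1},
    {"dp": [-0.4, 0.1, 0], "angular": [0, 0, 1], "gripper": 1},
    {"dp": [-0.4, 0.1, 0], "angular": [0, 0, 1], "gripper": 1},
    {"dp": [-0.4, 0.1, 0], "angular": [0, 0, 1], "gripper": 1},
    {"dp": [-0.4, 0.1, 0], "angular": [0, 0, 1], "gripper": 1},
    {"dp": [-0.4, 0.1, 0], "angular": [0, 0, 1], "gripper": 1},
    {"dp": [-0.4, 0.1, 0], "angular": [0, 0, 1], "gripper": 1},
    {"dp": [-0.4, 0.1, 0], "angular": [0, 0, 1], "gripper": 1},
    {"dp": [-0.4, 0.1, 0], "angular": [0, 0, 1], "gripper": 1},
    {"dp": [-0.4, 0.1, 0], "angular": [0, 0, 1], "gripper": 1},
    {"dp": [-0.4, 0.1, 0], "angular": [0, 0, 1], "gripper": 1},
    {"dp": [-0.4, 0.1, 0], "angular": [0, 0, 1], "gripper": 1},
    {"dp": [-0.4, 0.1, 0], "angular": [0, 0, 1], "gripper": 1},
    {"dp": [-0.4, 0.1, 0], "angular": [0, 0, 1], "gripper": 1},
    {"dp": [-0.4, 0.1, 0], "angular": [0, 0, 1], "gripper": 1},
    {"dp": [-0.4, 0.1, 0], "angular": [0, 0, 1], "gripper": 1},
    {"dp": [-0.4, 0.1, 0], "angular": [0, 0, 1], "gripper": 1},
  ],
)

```text
time: 14.42
eef_pos: [0.4286, 0.1678, 0.1745]
tool_rot: [0.133, 3.138, 0.001]
wrist_force: [0.3, 0.0, -0.3]
width: 0.0
gripper_force: 0.0
```

```bash
python3 - <<'E'
from h import *
out=[]
for n in ["side","top"]:
    im,d=cams.read_camera(n); W=cloud(n,d)
    for k in ["roller","latch_tab"]:
      for m in cams.masks_of(n,k):
        g=m["region"]&(d>0);p=W[g];print(n,k,round(m["p"],2),np.round(m["centre"]),np.round(np.median(p,0),4),np.round(np.percentile(p,3,axis=0),4),np.round(np.percentile(p,97,axis=0),4))
    out.append(im[110:260,130:280,::-1] if n=="side" else im[140:290,110:260,::-1])
cv2.imwrite("pics/b4.png",cv2.resize(np.hstack(out),(800,400),interpolation=cv2.INTER_CUBIC))
s=r.state();print(s["time"],s["eef_pos"],s["tool_rot"],s["wrist_force"])
E
```

```text
side roller 0.97 [266. 199.] [ 0.4669 -0.0942  0.0306] [ 0.4468 -0.1089 -0.001 ] [ 0.4911 -0.0572  0.0378]
side roller 0.74 [277. 272.] [ 0.5689 -0.175   0.0281] [ 0.5548 -0.1897  0.0036] [ 0.5901 -0.1461  0.0345]
side roller 0.68 [159. 215.] [0.6106 0.1688 0.0819] [0.581  0.1607 0.0568] [0.6435 0.1974 0.0942]
side roller 0.61 [269. 332.] [ 0.6696 -0.215   0.0401] [ 6.457e-01 -2.312e-01  5.000e-04] [ 0.7124 -0.1873  0.0497]
side latch_tab 0.68 [174. 170.] [0.4889 0.1569 0.073 ] [ 0.475   0.1495 -0.0005] [0.5413 0.338  0.1059]
top roller 0.9 [252. 288.] [ 0.4679 -0.0808  0.0354] [ 0.4473 -0.1056  0.0222] [ 0.4876 -0.0568  0.0401]
top roller 0.73 [181. 159.] [0.6093 0.1816 0.0902] [0.5791 0.1613 0.0581] [0.643  0.2072 0.0963]
top roller 0.63 [155. 342.] [ 0.6743 -0.2011  0.0462] [ 0.6445 -0.2254  0.0248] [ 0.7079 -0.1806  0.052 ]
top roller 0.59 [203. 323.] [ 0.5699 -0.164   0.0317] [ 0.5537 -0.1876  0.0023] [ 0.5886 -0.1424  0.0373]
top latch_tab 0.65 [237. 168.] [0.491  0.1599 0.0757] [0.4731 0.1496 0.0659] [0.5401 0.1769 0.1077]
14.7167 [0.42948819 0.16776016 0.17396304] [1.43497074e-01 3.13768401e+00 5.22561063e-04] [ 0.78929856 -0.26003128  0.68779763]
```

View pics/b4.png

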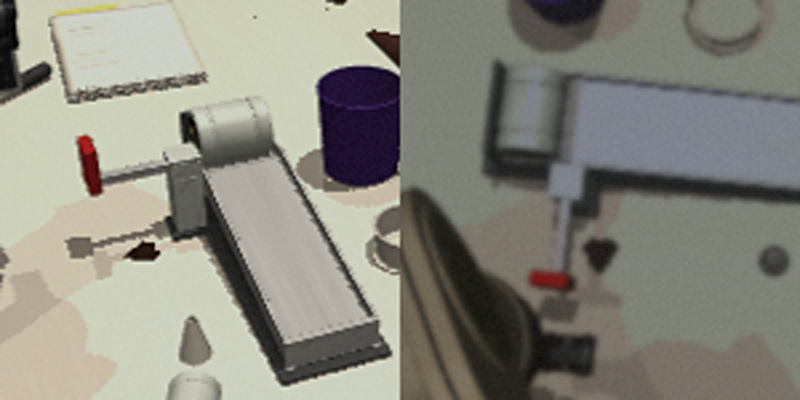

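Roller top is at z 0.0945 and its centre at about y 0.184, so it is seated against the stop (left px 230,130; right px 530,110). The tab is still out (left px 90,165; right px 550,280). Descending and pushing it.

Emit:
play_rows(
  series=[
    {"dp": [0, 0, -0.5], "angular": [0, 0, 0], "gripper": 1},
    {"dp": [0, 0, -0.5], "angular": [0, 0, 0], "gripper": 1},
    {"dp": [0, 0, -0.5], "angular": [0, 0, 0], "gripper": 1},
    {"dp": [0, 0, -0.5], "angular": [0, 0, 0], "gripper": 1},
    {"dp": [0, 0, -0.5], "angular": [0, 0, 0], "gripper": 1},
    {"dp": [0, 0, -0.5], "angular": [0, 0, 0], "gripper": 1},
    {"dp": [0, 0, -0.5], "angular": [0, 0, 0], "gripper": 1},
    {"dp": [0, 0, -0.4], "angular": [0, 0, 0], "gripper": 1},
    {"dp": [0.2, -0.02, 0], "angular": [0, 0, 0], "gripper": 1},
    {"dp": [0.2, -0.02, 0], "angular": [0, 0, 0], "gripper": 1},
    {"dp": [0.2, -0.02, 0], "angular": [0, 0, 0], "gripper": 1},
    {"dp": [0.2, -0.02, 0], "angular": [0, 0, 0], "gripper": 1},
    {"dp": [0.12, -0.012, 0], "angular": [0, 0, 0], "gripper": 1},
    {"dp": [0.12, -0.012, 0], "angular": [0, 0, 0], "gripper": 1},
    {"dp": [0.12, -0.012, 0], "angular": [0, 0, 0], "gripper": 1},
    {"dp": [0.12, -0.012, 0], "angular": [0, 0, 0], "gripper": 1},
    {"dp": [0.12, -0.012, 0], "angular": [0, 0, 0], "gripper": 1},
    {"dp": [0.12, -0.012, 0], "angular": [0, 0, 0], "gripper": 1},
  ],
)

```text
time: 16.22
eef_pos: [0.4668, 0.1643, 0.0761]
tool_rot: [-0.138, -3.138, -0.0]
wrist_force: [-2.7, -0.0, 1.5]
width: -0.0
gripper_force: 1.1
```

Emit:
play_rows(
  series=[
    {"dp": [0.12, -0.012, 0], "angular": [0, 0, 0], "gripper": 1},
    {"dp": [0.12, -0.012, 0], "angular": [0, 0, 0], "gripper": 1},
    {"dp": [0.12, -0.012, 0], "angular": [0, 0, 0], "gripper": 1},
    {"dp": [0.12, -0.012, 0], "angular": [0, 0, 0], "gripper": 1},
    {"dp": [0.12, -0.012, 0], "angular": [0, 0, 0], "gripper": 1},
    {"dp": [0.12, -0.012, 0], "angular": [0, 0, 0], "gripper": 1},
    {"dp": [0.12, -0.012, 0], "angular": [0, 0, 0], "gripper": 1},
    {"dp": [0.12, -0.012, 0], "angular": [0, 0, 0], "gripper": 1},
    {"dp": [0.12, -0.012, 0], "angular": [0, 0, 0], "gripper": 1},
    {"dp": [0.12, -0.012, 0], "angular": [0, 0, 0], "gripper": 1},
    {"dp": [0.12, -0.012, 0], "angular": [0, 0, 0], "gripper": 1},
    {"dp": [0.12, -0.012, 0], "angular": [0, 0, 0], "gripper": 1},
    {"dp": [0.12, -0.012, 0], "angular": [0, 0, 0], "gripper": 1},
    {"dp": [0.12, -0.012, 0], "angular": [0, 0, 0], "gripper": 1},
    {"dp": [0.12, -0.012, 0], "angular": [0, 0, 0], "gripper": 1},
  ],
)

```text
time: 17.47
eef_pos: [0.5121, 0.1598, 0.0761]
tool_rot: [-0.139, -3.139, -0.0]
wrist_force: [-1.1, 0.7, 0.8]
width: -0.003
gripper_force: 1.1
```

Emit:
play_rows(
  series=[
    {"dp": [0.06, -0.006, 0], "angular": [0, 0, 0], "gripper": 1},
    {"dp": [0.06, -0.006, 0], "angular": [0, 0, 0], "gripper": 1},
  ],
)

```text
time: 17.63
eef_pos: [0.515, 0.1595, 0.0761]
tool_rot: [0.139, 3.138, 0.0]
wrist_force: [-1.5, 1.3, 1.8]
width: -0.001
gripper_force: 1.0
```

Emit:
play_rows(
  series=[
    {"dp": [0.06, -0.006, 0], "angular": [0, 0, 0], "gripper": 1},
    {"dp": [0.06, -0.006, 0], "angular": [0, 0, 0], "gripper": 1},
  ],
)

```text
time: 17.8
eef_pos: [0.517, 0.1593, 0.076]
tool_rot: [-0.138, -3.136, 0.0]
wrist_force: [-13.2, 1.1, 10.4]
width: 0.001
gripper_force: 6.3
```

Emit:
play_rows(
  series=[
    {"dp": [0.04, 0, 0], "angular": [0, 0, 0], "gripper": 1},
    {"dp": [0, 0, 0], "angular": [0, 0, 0], "gripper": 1},
  ],
)

```text
time: 17.97
eef_pos: [0.5169, 0.1593, 0.0759]
tool_rot: [-0.138, -3.134, 0.001]
wrist_force: [-11.9, -0.8, 10.8]
width: -0.004
gripper_force: 6.4
```

The tab is at its end stop. Backing off straight, then up and clear.

Emit:
play_rows(
  series=[
    {"dp": [-0.1, 0.01, 0], "angular": [0, 0, 0], "gripper": 1},
    {"dp": [-0.3, 0.03, 0], "angular": [0, 0, 0], "gripper": 1},
    {"dp": [-0.5, 0.05, 0], "angular": [0, 0, 0], "gripper": 1},
    {"dp": [-0.5, 0.05, 0], "angular": [0, 0, 0], "gripper": 1},
    {"dp": [-0.5, 0.05, 0], "angular": [0, 0, 0], "gripper": 1},
    {"dp": [-0.3, 0, 0.5], "angular": [0, 0, 0], "gripper": 1},
    {"dp": [0, 0, 0.8], "angular": [0, 0, 0], "gripper": 1},
    {"dp": [0, 0, 0.8], "angular": [0, 0, 0], "gripper": 1},
    {"dp": [0, 0, 0.8], "angular": [0, 0, 0], "gripper": 1},
    {"dp": [0, 0, 0.8], "angular": [0, 0, 0], "gripper": 1},
    {"dp": [0, 0, 0.8], "angular": [0, 0, 0], "gripper": 1},
    {"dp": [0, 0, 0.4], "angular": [0, 0, 0], "gripper": 1},
    {"dp": [0, 0, 0], "angular": [0, 0, 0], "gripper": 1},
  ],
)

```text
time: 19.05
eef_pos: [0.4648, 0.1643, 0.2006]
tool_rot: [0.139, 3.135, 0.004]
wrist_force: [-0.2, -0.2, 0.3]
width: -0.002
gripper_force: 0.0
```

```bash
python3 - <<'E'
from h import *
out=[]
for n in ["side","top"]:
    im,d=cams.read_camera(n); W=cloud(n,d)
    for k in ["roller","latch_tab"]:
      for m in cams.masks_of(n,k):
        g=m["region"]&(d>0);p=W[g]
        if np.median(p[:,1])>0.1: print(n,k,round(m["p"],2),np.round(np.median(p,0),4),np.round(np.percentile(p,3,axis=0),4),np.round(np.percentile(p,97,axis=0),4))
    out.append(im[110:260,130:280,::-1] if n=="side" else im[140:290,110:260,::-1])
cv2.imwrite("pics/b5.png",cv2.resize(np.hstack(out),(800,400),interpolation=cv2.INTER_CUBIC))
s=r.state();print(s["time"],s["eef_pos"],s["wrist_force"])
E
```

```text
side roller 0.87 [0.613  0.1705 0.0845] [0.5813 0.16   0.0613] [0.6439 0.1971 0.0941]
side latch_tab 0.58 [0.536  0.1501 0.0737] [0.527  0.1437 0.0648] [0.6152 0.1694 0.1059]
top roller 0.93 [0.6103 0.1818 0.0902] [0.5794 0.1614 0.069 ] [0.6433 0.2068 0.0966]
top latch_tab 0.75 [0.5362 0.1533 0.0774] [0.5251 0.1445 0.0689] [0.6146 0.1707 0.1083]
19.35 [0.46327193 0.16364912 0.19738921] [-0.06156435 -0.11236306  0.23241135]
```

View pics/b5.png

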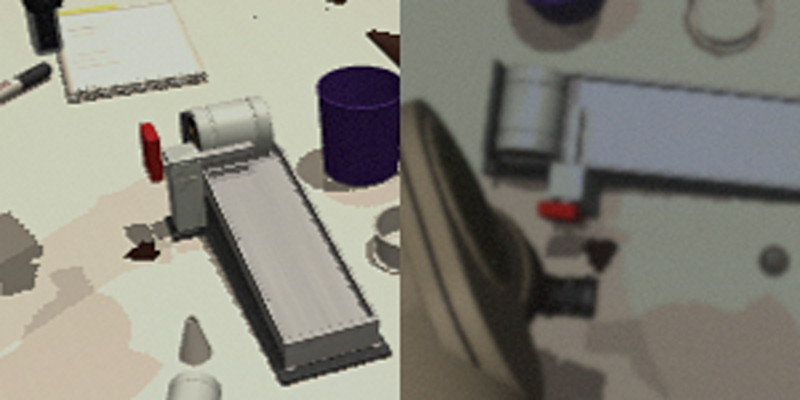

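Both views show the bar lying behind the seated roller. I'll check the tab's travel once by the red pixels.

```bash
python3 - <<'E'
from h import *
def tab(n,im,d,lo,hi):
    W=cloud(n,d);i=im.astype(int)
    g=(i[...,0]>1.8*i[...,1])&(i[...,0]>60)&(d>0)&(W[...,0]>lo)&(W[...,0]<hi)&(abs(W[...,1]-.16)<.04)&(W[...,2]>.055)
    p=W[g];return len(p),(p@np.array([.9954,-.0957,0])),p.mean(0)
for n in ["top","side"]:
    z=np.load(n+"0.npz");im,d=cams.read_camera(n)
    a=tab(n,z["im"],z["d"],.45,.51);b=tab(n,im,d,.5,.56)
    print(n,a[0],b[0],a[2],b[2],np.percentile(b[1],[5,25,50,75])-np.percentile(a[1],[5,25,50,75]))
E
```

```text
top 76 79 [0.47953479 0.16225586 0.10543315] [0.53153007 0.15733751 0.10499262] [0.05165063 0.05154222 0.05210997 0.05240222]
side 113 107 [0.48028447 0.15476549 0.09166362] [0.53222009 0.14976509 0.09143429] [0.05238198 0.05243904 0.05196356 0.05197561]
```

Travel reads 52 mm of 55, so I'll push once more, slightly higher on the tab and more firmly, to be sure it is at its stop.

Emit:
play_rows(
  series=[
    {"dp": [0, 0, -0.6], "angular": [0, 0, 0], "gripper": 1},
    {"dp": [0, 0, -0.6], "angular": [0, 0, 0], "gripper": 1},
    {"dp": [0, 0, -0.6], "angular": [0, 0, 0], "gripper": 1},
    {"dp": [0, 0, -0.6], "angular": [0, 0, 0], "gripper": 1},
    {"dp": [0, 0, -0.6], "angular": [0, 0, 0], "gripper": 1},
    {"dp": [0, 0, -0.6], "angular": [0, 0, 0], "gripper": 1},
    {"dp": [0, 0, -0.6], "angular": [0, 0, 0], "gripper": 1},
    {"dp": [0.2, -0.02, 0], "angular": [0, 0, 0], "gripper": 1},
    {"dp": [0.2, -0.02, 0], "angular": [0, 0, 0], "gripper": 1},
    {"dp": [0.2, -0.02, 0], "angular": [0, 0, 0], "gripper": 1},
    {"dp": [0.2, -0.02, 0], "angular": [0, 0, 0], "gripper": 1},
    {"dp": [0.2, -0.02, 0], "angular": [0, 0, 0], "gripper": 1},
    {"dp": [0.2, -0.02, 0], "angular": [0, 0, 0], "gripper": 1},
    {"dp": [0.2, -0.02, 0], "angular": [0, 0, 0], "gripper": 1},
    {"dp": [0.2, -0.02, 0], "angular": [0, 0, 0], "gripper": 1},
    {"dp": [0.2, -0.02, 0], "angular": [0, 0, 0], "gripper": 1},
    {"dp": [0.1, -0.01, 0], "angular": [0, 0, 0], "gripper": 1},
    {"dp": [0.08, -0.01, 0], "angular": [0, 0, 0], "gripper": 1},
    {"dp": [0.08, -0.01, 0], "angular": [0, 0, 0], "gripper": 1},
  ],
)

```text
time: 21.03
eef_pos: [0.5154, 0.1586, 0.0935]
tool_rot: [-0.139, -3.138, 0.0]
wrist_force: [-0.1, -0.2, 0.1]
width: -0.0
gripper_force: 0.0
```

Emit:
play_rows(
  series=[
    {"dp": [0.08, -0.01, 0], "angular": [0, 0, 0], "gripper": 1},
    {"dp": [0, 0, 0], "angular": [0, 0, 0], "gripper": 1},
  ],
)

```text
time: 21.2
eef_pos: [0.5168, 0.1585, 0.0934]
tool_rot: [-0.138, -3.137, 0.0]
wrist_force: [-2.2, 1.2, 0.4]
width: -0.001
gripper_force: 1.6
```

Emit:
play_rows(
  series=[
    {"dp": [0.08, -0.01, 0], "angular": [0, 0, 0], "gripper": 1},
    {"dp": [0, 0, 0], "angular": [0, 0, 0], "gripper": 1},
  ],
)

```text
time: 21.37
eef_pos: [0.517, 0.1585, 0.0933]
tool_rot: [-0.137, -3.133, 0.001]
wrist_force: [-13.8, 0.9, 9.4]
width: -0.003
gripper_force: 6.8
```

Emit:
play_rows(
  series=[
    {"dp": [0.08, -0.01, 0], "angular": [0, 0, 0], "gripper": 1},
    {"dp": [0, 0, 0], "angular": [0, 0, 0], "gripper": 1},
  ],
)

```text
time: 21.53
eef_pos: [0.5171, 0.1585, 0.0931]
tool_rot: [-0.136, -3.129, 0.001]
wrist_force: [-23.8, 0.4, 18.0]
width: 0.002
gripper_force: 11.7
```

That's a solid stop: 24 N with no further travel, so the latch is fully in. Retreating.

Emit:
play_rows(
  series=[
    {"dp": [-0.2, 0.02, 0], "angular": [0, 0, 0], "gripper": 1},
    {"dp": [-0.4, 0.04, 0], "angular": [0, 0, 0], "gripper": 1},
    {"dp": [-0.5, 0.05, 0], "angular": [0, 0, 0], "gripper": 1},
    {"dp": [-0.5, 0.05, 0], "angular": [0, 0, 0], "gripper": 1},
    {"dp": [-0.5, 0.05, 0], "angular": [0, 0, 0], "gripper": 1},
    {"dp": [-0.3, 0, 0.5], "angular": [0, 0, 0], "gripper": 1},
    {"dp": [0, 0, 0.8], "angular": [0, 0, 0], "gripper": 1},
    {"dp": [0, 0, 0.8], "angular": [0, 0, 0], "gripper": 1},
    {"dp": [0, 0, 0.8], "angular": [0, 0, 0], "gripper": 1},
    {"dp": [0, 0, 0.8], "angular": [0, 0, 0], "gripper": 1},
    {"dp": [0, 0, 0.8], "angular": [0, 0, 0], "gripper": 1},
    {"dp": [0, 0, 0], "angular": [0, 0, 0], "gripper": 1},
    {"dp": [0, 0, 0], "angular": [0, 0, 0], "gripper": 1},
  ],
)

```text
time: 22.62
eef_pos: [0.4617, 0.1634, 0.207]
tool_rot: [0.138, 3.136, 0.003]
wrist_force: [0.6, 0.0, -0.7]
width: 0.0
gripper_force: 0.0
```

```bash
python3 - <<'E'
from h import *
im,d=cams.read_camera("side");W=cloud("side",d)
for k in ["roller","latch_tab"]:
  for m in cams.masks_of("side",k):
    p=W[m["region"]&(d>0)]
    if np.median(p[:,1])>.1: print(k,np.round(np.median(p,0),4))
s=r.state();print(s["time"],s["eef_pos"],s["wrist_force"])
print(r.finish_job())
E
```

```text
roller [0.6129 0.1708 0.0839]
latch_tab [0.5351 0.1497 0.0741]
22.7667 [0.46072426 0.16299302 0.20515286] [-0.36249283 -0.24128174 -0.14263358]
the job is handed in; nothing more can be done
None
```

The roller rests in the dip against the stop, the latch tab is in against its end stop with the bar behind the roller, the gripper is clear, and the job was handed in at about 23 s; the tab's measured travel was 52 mm rather than 55, but it did not move further at 24 N.

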